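Steel thimble on the display riser, four clicks up

ROBOT

A 6-joint arm with a two-finger parallel gripper is mounted at the origin on the work surface. World frame = base frame: x ahead of the robot, y to its left, z up, the work surface at z = 0. Lengths are in m, angles in rad, forces in N, time in s.
With the tool pointing down it reaches from about 0.3 to 0.875 m from the base axis. Payload 4.2 kg.
Tool frame: the origin (TCP) lies where the fingers leave the gripper's body, on its centre line; the fingertips stand 73 mm ahead of it and the grasp point (between the pads) lies 54 mm ahead of it; z points along the fingers, y is the direction in which the jaws open and shut (so a half turn about z gives the same grasp; the last joint's range is limited). The gripper opens to 85 mm and grips with 20 to 120 N. Pads are 22 mm wide; open, the fingers measure 114 mm over their backs; the gripper's body (76 mm by 85 mm) begins 54 mm behind the grasp point. The pads swing forward as they close: fully open they stand 13 mm farther back than shut.
Start: joints at [-1.36, 0.32, 1.565, -0, 1.257, -0.02], TCP at [0.132, -0.56, 0.304] pointing down, gripper open.
Joint ranges: [-3.11, 3.11], [-0.84, 2.01], [0.21, 2.61], [-1.34, 4.49], [0.05, 2.63], [-2.56, 2.56]. Speed limits (rad/s): [2.57, 2.57, 3.14, 3.14, 3.14, 3.14].

INTERFACE

Orientations are given as a unit quaternion [x, y, z, w].
In Python, from rig import ctrl, gripper_to, planner, get_obs, vision, sign_off gives the robot as it stands. Calls block until the motion is done:
- ctrl.goto(position, orientation): joint-space move of the TCP to a pose.
- ctrl.line_to(position, attitude=None, max_speed=0.15): straight line of the TCP; attitude=None keeps the orientation; max_speed is the mean speed in m/s.
- ctrl.movej(angles): joint-space move.
- gripper_to(opening, force=None): finger opening in m; force is the grip in N (None keeps the last); returns when the fingers have stopped.
- ctrl.hold(seconds).
- planner.inverse_kinematics(position, orientation): joint angles nearest the present ones, or None.
- get_obs(): the state.
- vision.camera(name): name is "side" or "top" or "wrist"; returns a dict with "img" (384x512x3 uint8, blue, green, red), "fx", "fy", "cx", "cy" (pixels), "xyz" and "orientation" of the camera in the world. Camera axes: x right, y down, z forward; pixel columns grow to the right and rows downward; lengths in m; the calibration is good to about 2 mm. A picture is of the moment at which its call begins. There is no depth.
A pose or a line that the arm cannot do raises ctrl.Unreachable and nothing moves.
- sign_off(): hands the job in, once; it reports no verdict.
Trained networks look in the newest picture that a camera, given by its name, has taken for a name from the list of things; names that differ only in an ending like _2 or _b are one class to them, and where a whole thing is asked for, a point or a joint stands for the part that bears it (a point fixed in the world has none). Each returns a list of dicts, best first, with "confidence" (0 to 1); they miss things now and then, are a little off and sometimes report something else, mostly with a low value. They report only what shows in the picture. A call takes as long as a camera call.
- vision.masks_of(camera, thing): "pixels" (384x512 bool, what is visible of it).
- vision.place_of(camera, thing): "xyz" ([x, y, z] in m, in the coordinates of the camera as it stood for that picture, good to about 4 mm: a listed point, or the origin of a listed thing).
The state is a dict: "time": time; "q": joint angles; "dq": joint speeds; "joint_efforts": joint torques, N m; "ee_pos": TCP position; "orientation": TCP orientation; "force": force on the tool from outside, world axes, zero at the start; "torque": the same for the moment, N m; "width": finger opening in m.
Only numpy, scipy, OpenCV 4.12 (cv2) and the standard library are available. Lean on these libraries where they do the work, as an engineer would, in place of code of your own. Each camera call takes 0.05 s, during which the arm holds its last target. There are 200 camera calls.

TASK

Set the dull steel thimble upright over the little peg on the riser's platform without pressing it down hard, and let go of it. Then press the chrome thumb lever down gently to raise the platform by exactly four clicks, one click at a time, pausing about half a second in each notch, and leave the thimble standing there. Raise it by the lever only, and leave the rest of the collection where it is.

Things in the scene. Friction and masses are not known exactly. Their poses are not given: they have to be found in the camera images.
- riser: Chrome display riser fixed on the ribbed glass shelf (top 20 mm over the worktop). Origin: underside of its base plate; z up. Base: 32 mm either way along x, -50 to +62 mm along y. Two cheek plates (76 mm high, 52 mm apart over all) carry the lever's axle; the lever points to the riser's -y side, the platform's column stands 34 mm to the +y side. Push nowhere on it with more than 18 N.
- axle (a point): Middle of the lever's axle, 62 mm above the riser's origin; axes as the riser's, the axle along x. The lever arm reaches to the -y side and ends in a polished cross barrel, the thumb pad: 14 mm thick, 26 mm long along x, centre 60 mm from the axle. First of 9 notches: arm 26 degrees above level; each click is 8 degrees further down, so the barrel's centre stays 52 to 60 mm out along -y.
- detent (a point): Sprung roller under the lever's pin quadrant, 20 mm above the riser's underside: it makes the clicks. The lever starts in one of its first four notches; which is not measured (feel or look). The barrel resists with 5 to 9 N, easing to nothing 4 mm past the notch; push 1 or 2 mm on and the lever snaps the other 4 mm by itself, away from the finger, into the next notch, where it stays.
- platform: The riser's round chrome platform, 36 mm across. Origin: centre of its flat top; z up. A wooden peg, 8 mm thick, 13 mm tall, stands in its middle. It rises 3.5 mm a click. It is screwed on its stem 10 mm higher or lower from time to time, so its height does not tell the notch. Much over 12 N down slips it a notch: at most 10 N through the thimble, and under 4 N from the hand itself.
- steel_thimble: The task's thimble: plain hollow steel sewing thimble worn dull, rows of knurling, flat closed top, standing mouth down. 20 mm across the rim, 14 mm at the top, 24 mm tall (the shortest of the four thimbles); wall 1.6 mm, bore 17 mm at the mouth, 21 mm deep; 10 to 17 g. Origin: centre of the mouth; z up through the closed top. Seated, its origin lies on the platform's.
- glass_thimble: Bystander: cobalt-blue glass thimble with a flared foot, waisted, closing to a small point; 25 mm across the foot, 34 mm tall. Origin: centre of its underside.
- resin_thimble: Bystander: ivory-coloured resin thimble with a flat top, a plain foot band and a ring of ten carved beads round its waist; 21 mm across, 28 mm tall. Origin: centre of its underside.
- tall_thimble: Bystander: tall slender white china thimble with a stepped foot and a rounded crown; 22 mm across, 38 mm tall. Origin: centre of its underside.
- bell: Bystander: bronze bell paperweight with a rounded handle, 64 mm across, 86 mm tall. Origin: centre of its underside.
- spool: Bystander: small wooden thread spool standing on end, 32 mm across, 44 mm tall. Origin: centre of its underside.
- loupe: Bystander: black stand loupe, 38 mm across, 30 mm tall. Origin: centre of its underside.
- needle_tin: Bystander: flat metal needle tin, 62 x 42 x 19 mm. Origin: centre of its underside.

How it is judged:
On the way, in this order (a step that is already met when the one before it is completed fails the run):
1. the thimble stands over the peg, let go, the platform not yet raised (z of steel_thimble in the frame of platform between -0.002 and 0.003 m and horizontal distance between steel_thimble and platform below 0.006 m and angle between steel_thimble's own z axis and vertical below 0.12 rad and contact force between the fingers and steel_thimble below 0.05 N and distance of platform from where it was at the start of the episode below 0.0013 m and linear speed of platform below 0.003 m/s), for 0.3 s.
2. the platform rests one click up with the thimble on it (z of steel_thimble in the frame of platform between -0.002 and 0.003 m and horizontal distance between steel_thimble and platform below 0.006 m and angle between steel_thimble's own z axis and vertical below 0.12 rad and contact force between the fingers and steel_thimble below 0.05 N and distance of platform from where it was at the start of the episode between 0.0022 and 0.0048 m and linear speed of platform below 0.003 m/s), for 0.4 s.
3. the platform rests two clicks up with the thimble on it (z of steel_thimble in the frame of platform between -0.002 and 0.003 m and horizontal distance between steel_thimble and platform below 0.006 m and angle between steel_thimble's own z axis and vertical below 0.12 rad and contact force between the fingers and steel_thimble below 0.05 N and distance of platform from where it was at the start of the episode between 0.0057 and 0.0083 m and linear speed of platform below 0.003 m/s), for 0.4 s.
4. the platform rests three clicks up with the thimble on it (z of steel_thimble in the frame of platform between -0.002 and 0.003 m and horizontal distance between steel_thimble and platform below 0.006 m and angle between steel_thimble's own z axis and vertical below 0.12 rad and contact force between the fingers and steel_thimble below 0.05 N and distance of platform from where it was at the start of the episode between 0.0092 and 0.0118 m and linear speed of platform below 0.003 m/s), for 0.4 s.
5. the platform rests four clicks up with the thimble on it (z of steel_thimble in the frame of platform between -0.002 and 0.003 m and horizontal distance between steel_thimble and platform below 0.006 m and angle between steel_thimble's own z axis and vertical below 0.12 rad and contact force between the fingers and steel_thimble below 0.05 N and distance of platform from where it was at the start of the episode between 0.0127 and 0.0153 m and linear speed of platform below 0.003 m/s), for 0.4 s.
At the end, for the whole second after the job is handed in: The platform rests four clicks above where it started (14 mm, within 1.3 mm); the steel thimble stands on it over the peg, upright within 7 degrees, its rim within 3 mm of the platform's top and 6 mm of its centre, released and still (all of step 5 and linear speed of steel_thimble below 0.005 m/s); the robot touches nothing.
It fails at once if the robot pushes on the riser or its lever with more than 18 N (contact force between any of the arm, the fingers and riser above 18 N).
It fails at once if the robot itself pushes or pulls on the platform with more than 4 N (contact force between any of the arm, the fingers and platform above 4 N).
It fails at once if the thimble is pressed on the platform with more than 10 N (contact force between steel_thimble and platform above 10 N).
It fails at once if another thing on the shelf is moved by more than 12 mm or tipped (distance of any of glass_thimble, resin_thimble, tall_thimble, bell, spool, loupe, needle_tin from where it was at the start of the episode above 0.012 m or angle between any of glass_thimble, resin_thimble, tall_thimble, bell, spool, loupe, needle_tin's own z axis and vertical above 0.3 rad).
It also fails if it takes over 72 s, if anything falls off the work surface, if the arm or the gripper's body presses on something with over 40 N, if the wrist force passes 120 N, or if a joint passes its speed limit or range.

## Working session

There is one attempt and no reset: what is moved stays moved. The work goes in short steps, each a Python script; the robot and the scene stay as the last script left them, time stands still between calls to the robot, and variables do not carry over. Pictures are saved under pics/ and viewed, on a budget of 10 in all, crops included, one or two more only if the job needs it, and the job is handed in when it is done.

```bash
mkdir -p pics; ls; cat > h.py <<'E'
import numpy as np, cv2
from scipy.spatial.transform import Rotation as R
from rig import ctrl, gripper_to, planner, get_obs, vision, sign_off
def cam(n): return vision.camera(n)
def w(c,p): return R.from_quat(c["orientation"]).apply(p)+np.array(c["xyz"])
def ray(c,u,v):
    d=R.from_quat(c["orientation"]).apply([(u-c["cx"])/c["fx"],(v-c["cy"])/c["fy"],1]); return np.array(c["xyz"]),d
def atz(c,u,v,z):
    o,d=ray(c,u,v); return o+d*(z-o[2])/d[2]
def proj(c,p):
    q=R.from_quat(c["orientation"]).inv().apply(np.array(p)-np.array(c["xyz"])); return np.array([c["fx"]*q[0]/q[2]+c["cx"],c["fy"]*q[1]/q[2]+c["cy"]])
def down(yaw): # tool z down, tool y (jaw) at angle yaw from world x
    y=np.array([np.cos(yaw),np.sin(yaw),0]); z=np.array([0,0,-1.]); x=np.cross(y,z)
    return R.from_matrix(np.c_[x,y,z]).as_quat()
E
python3 - <<'E'
from h import *
o=get_obs(); print({k:np.round(v,3) for k,v in o.items()})
for n in ("top","side"):
    c=cam(n); cv2.imwrite(f"pics/{n}0.png",c["img"]); print(n,np.round(c["xyz"],3),np.round(R.from_quat(c["orientation"]).as_matrix()[:,2],2),c["fx"])
    for t in "riser axle platform steel_thimble glass_thimble resin_thimble tall_thimble bell spool loupe needle_tin".split():
        for r in vision.place_of(n,t)[:2]: print(t,np.round(w(c,r["xyz"]),3),round(r["confidence"],2),np.round(proj(c,w(c,r["xyz"]))))
a=cv2.imread("pics/top0.png");b=cv2.imread("pics/side0.png")
E
```

```text
pics
{'time': np.float64(0.0), 'q': array([-1.36 ,  0.32 ,  1.566, -0.   ,  1.257, -0.02 ]), 'dq': array([ 0.001,  0.001, -0.001,  0.001,  0.001, -0.   ]), 'joint_efforts': array([ 1.0000e-03, -4.1551e+01, -2.3416e+01,  0.0000e+00,  8.0000e-03,
       -0.0000e+00]), 'ee_pos': array([ 0.131, -0.559,  0.303]), 'orientation': array([ 0.993,  0.115, -0.   , -0.001]), 'force': array([-0.398, -0.013, -0.371]), 'torque': array([ 0.008, -0.035,  0.021]), 'width': np.float64(0.086)}
top [0.31  0.014 1.361] [ 0.2   0.01 -0.98] 439.65148158035396
riser [0.524 0.195 0.02 ] 0.57 [194. 211.]
axle [0.518 0.198 0.079] 0.8 [190. 210.]
platform [0.532 0.231 0.125] 0.68 [177. 202.]
platform [0.522 0.193 0.02 ] 0.24 [194. 212.]
steel_thimble [ 0.458 -0.229  0.022] 0.51 [331. 241.]
steel_thimble [ 0.597 -0.106  0.021] 0.43 [292. 194.]
glass_thimble [ 0.571 -0.237  0.023] 0.49 [334. 204.]
glass_thimble [0.523 0.196 0.018] 0.22 [194. 212.]
resin_thimble [ 0.454 -0.145  0.019] 0.59 [303. 241.]
tall_thimble [ 0.458 -0.229  0.023] 0.54 [331. 241.]
bell [0.537 0.388 0.023] 0.63 [132. 203.]
spool [ 0.693 -0.145
[... 156 characters left out ...]
  0.83 -0.5 ] 402.2652450585587
riser [0.525 0.199 0.02 ] 0.91 [215. 183.]
riser [0.539 0.384 0.016] 0.59 [208. 157.]
axle [0.527 0.204 0.082] 0.72 [215. 163.]
platform [0.536 0.229 0.126] 0.39 [216. 145.]
platform [ 0.508 -0.374  0.02 ] 0.27 [272. 341.]
steel_thimble [ 0.594 -0.107  0.021] 0.42 [270. 241.]
glass_thimble [ 0.571 -0.238  0.02 ] 0.54 [280. 281.]
resin_thimble [ 0.455 -0.136  0.018] 0.58 [214. 260.]
tall_thimble [ 0.458 -0.223  0.018] 0.49 [224. 287.]
bell [0.54  0.384 0.023] 0.52 [209. 155.]
spool [ 0.705 -0.142  0.02 ] 0.79 [320. 243.]
loupe [ 0.691 -0.334  0.02 ] 0.97 [355. 303.]
loupe [ 0.461 -0.226  0.017] 0.31 [226. 288.]
needle_tin [ 0.507 -0.368  0.019] 0.94 [270. 339.]
```

```bash
python3 - <<'E'
import cv2,numpy as np
a=cv2.imread("pics/top0.png")[130:280,100:400];b=cv2.imread("pics/side0.png")[110:360,150:400]
cv2.imwrite("pics/v1.png",np.vstack([cv2.resize(a,(600,300),interpolation=cv2.INTER_CUBIC),cv2.resize(b[:125],(600,300),interpolation=cv2.INTER_CUBIC)]))
E
```

```text
(no output)
```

View pics/v1.png

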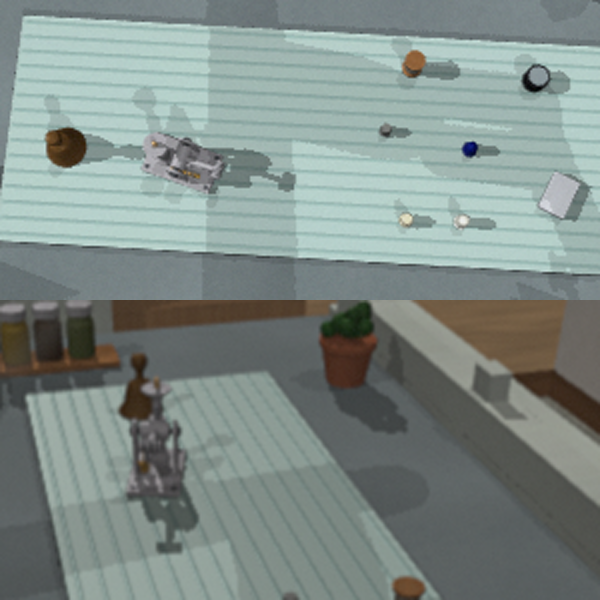

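```bash
python3 - <<'E'
from h import *
for y in (-16,164):
    for p in ([.595,-.107,.2],[.534,.23,.25]): print(y,planner.inverse_kinematics(p,down(np.radians(y))))
q=[(y,planner.inverse_kinematics([.534,.23,.25],down(np.radians(y)))) for y in (-16,164)]
y=min((a for a in q if a[1] is not None),key=lambda a:abs(a[1][5]))[0]
ctrl.goto([.595,-.107,.2],down(np.radians(y))); print(y,get_obs()["time"])
c=cam("wrist"); cv2.imwrite("pics/w1.png",c["img"]); print(c["xyz"],R.from_quat(c["orientation"]).as_matrix().round(2))
for t in ("steel_thimble",):
    for r in vision.place_of("wrist",t): print(np.round(w(c,r["xyz"]),4),r["confidence"])
    for m in vision.masks_of("wrist",t):
        p=np.argwhere(m["pixels"]); print(m["confidence"],len(p),p.min(0),p.max(0),p.mean(0))
print(proj(c,[.595,-.107,.02]),proj(c,[.595,-.107,.044]),proj(c,[.605,-.107,.044]),get_obs()["ee_pos"])
E
```

```text
-16 [-1.96953876e-01  4.45188833e-01  1.64460261e+00 -4.44089210e-16
  1.05180122e+00  8.22988044e-02]
-16 [ 3.86918216e-01  3.67847238e-01  1.63313818e+00 -4.44089210e-16
  1.14060724e+00  6.66170897e-01]
164 None
164 [ 3.86918216e-01  3.67847238e-01  1.63313818e+00 -4.44089210e-16
  1.14060724e+00 -2.47542176e+00]
-16 3.5333
[ 0.61407713 -0.04108055  0.27023841] [[ 0.96 -0.27 -0.07]
 [-0.28 -0.93 -0.26]
 [ 0.    0.27 -0.96]]
[ 0.5911 -0.1029  0.0195] 0.6
0.74 493 [178 240] [205 262] [191.64705882 251.09939148]
[253.78952141 191.83818576] [253.78162271 200.13157951] [266.3750919  196.65577047] [ 0.59487284 -0.10781974  0.20016214]
```

View pics/w1.png

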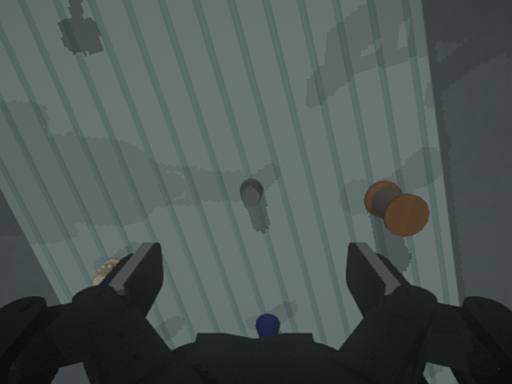

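```bash
python3 - <<'E'
from h import *
Q=down(np.radians(-16))
gripper_to(.05,20)
ctrl.line_to([.592,-.103,.13],Q,.15); 
c=cam("wrist"); cv2.imwrite("pics/w2.png",c["img"])
for m in vision.masks_of("wrist","steel_thimble")[:1]:
    p=np.argwhere(m["pixels"]); print(m["confidence"],p.min(0),p.max(0),p.mean(0)); u=p.mean(0); print(atz(c,u[1],u[0],.033),proj(c,[.592,-.103,.033]))
ctrl.line_to([.592,-.103,.0965],Q,.05); f=get_obs()["force"]; print(f)
gripper_to(0,20); o=get_obs(); print(o["width"],o["force"],o["ee_pos"],o["time"])
ctrl.line_to([.592,-.103,.20],Q,.1)
c=cam("wrist"); cv2.imwrite("pics/w3.png",c["img"]); o=get_obs(); print(o["width"],o["force"],o["time"])
for m in vision.masks_of("wrist","steel_thimble")[:1]:
    p=np.argwhere(m["pixels"]); print(m["confidence"],p.min(0),p.max(0),p.mean(0))
g=o["ee_pos"]
for d in (.054,.074): print(proj(c,g-[0,0,d]))
cv2.imwrite("pics/v3.png",c["img"][180:384,130:400])
E
```

```text
0.77 [209 241] [250 271] [228.8973384  255.86977186]
[ 0.594007   -0.10219186  0.033     ] [252.94027408 231.02423196]
[-0.1949463  -0.12688429  0.88028495]
0.017003588938161063 [0.45025409 0.55263662 1.85572382] [ 0.59220633 -0.10301968  0.09691003] 6.0583
0.016755361114266818 [0.95179313 0.74005644 0.16137708] 7.2917
0.96 [231 238] [284 272] [257.30950901 254.68054692]
[254.30626665 268.29804394]
[254.33249857 248.58875112]
```

View pics/v3.png

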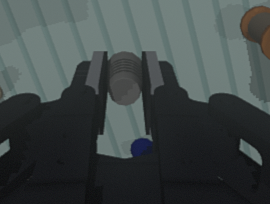

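```bash
python3 - <<'E'
from h import *
c=cam("wrist"); o=get_obs(); g=np.array(o["ee_pos"])
th=np.linspace(0,2*np.pi,60); circ=np.c_[np.cos(th),np.sin(th),0*th]
a=np.radians(-16); ex=np.array([np.cos(a),np.sin(a),0]); ey=np.array([-np.sin(a),np.cos(a),0])
m=vision.masks_of("wrist","steel_thimble")[0]["pixels"].astype(np.uint8)
for r in (231,236,240,250,260,270,280): 
    s=np.where(m[r])[0]; print(r,s.min() if len(s) else None,s.max() if len(s) else None)
from scipy.optimize import minimize
def model(x,y,d,t=0):
    ax=Rt=R.from_rotvec(ex*t)
    pts=[]
    for r,h in ((.010,0),(.0070,.024)):
        for k in circ: pts.append(proj(c,g+ex*x+ey*y-[0,0,d]+Rt.apply(k*r+np.array([0,0,h]))))
    z=np.zeros_like(m); cv2.fillConvexPoly(z,cv2.convexHull(np.array(pts,np.float32)).astype(np.int32),1); return z
best=[]
for t in (-.2,-.1,0,.1,.2):
  b=max(((lambda z:(z&m).sum()/(z|m).sum())(model(x,y,d,t)),x,y,d) for x in np.arange(-2,3,1)*.001 for y in np.arange(-6,7)*.001 for d in np.arange(.068,.083,.0015))
  print(t,np.round(b,4))
E
```

```text
231 252 257
236 242 268
240 238 271
250 238 271
260 237 272
270 238 270
280 245 265
-0.2 [0.902 0.    0.    0.071]
-0.1 [ 0.928   0.     -0.003   0.0785]
0 [ 0.9158  0.     -0.004   0.0815]
0.1 [ 0.8815  0.     -0.003   0.0815]
0.2 [ 0.8441  0.     -0.002   0.0815]
```

```bash
python3 - <<'E'
from h import *
a=np.radians(-16); ex=np.array([np.cos(a),np.sin(a),0]); ey=np.array([-np.sin(a),np.cos(a),0]); Q=down(a)
P=np.array([.534,.230,.1255])
ctrl.goto(P-ey*.05+[0,0,.077+.055],Q); print(get_obs()["time"])
c=cam("wrist"); cv2.imwrite("pics/w4.png",c["img"]); print(c["xyz"],proj(c,P))
for t in ("platform","axle","riser","steel_thimble"):
    for r in vision.place_of("wrist",t)[:2]: print(t,np.round(w(c,r["xyz"]),4),r["confidence"])
m=vision.masks_of("wrist","platform")
for k in m[:2]:
    p=np.argwhere(k["pixels"]); print(k["confidence"],len(p),p.min(0),p.max(0),p.mean(0))
E
```

```text
8.5917
[0.53971094 0.24804859 0.32724244] [253.19856241 137.31590804]
platform [0.5335 0.2349 0.1265] 0.93
axle [0.5245 0.1977 0.0824] 0.9
riser [0.5222 0.2003 0.0224] 0.94
steel_thimble [0.5204 0.1799 0.1842] 0.9
0.83 2372 [105 224] [159 278] [132.11804384 250.87436762]
```

View pics/w4.png

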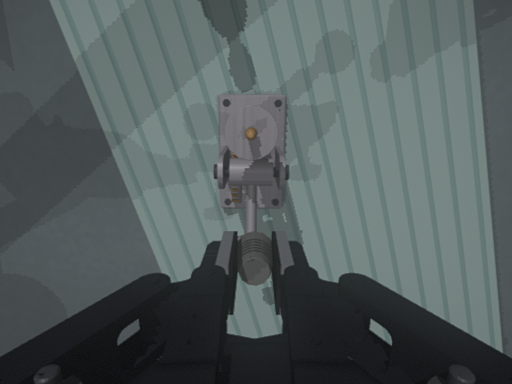

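```bash
python3 - <<'E'
from h import *
a=np.radians(-16); ex=np.array([np.cos(a),np.sin(a),0]); ey=np.array([-np.sin(a),np.cos(a),0]); Q=down(a)
T=np.array([.5341,.2362,.1255+.077+.020])
ctrl.line_to(T+[0,0,.03],Q,.1); ctrl.line_to(T,Q,.06); o=get_obs(); print(o["time"],o["ee_pos"],o["force"],o["width"])
c=cam("wrist"); cv2.imwrite("pics/w5.png",c["img"]); print(c["fx"])
for t in ("platform","steel_thimble"):
    for r in vision.place_of("wrist",t)[:1]: print(t,np.round(w(c,r["xyz"]),4),r["confidence"])
    for k in vision.masks_of("wrist",t)[:1]:
        p=np.argwhere(k["pixels"]); print(k["confidence"],len(p),p.min(0),p.max(0))
s=cam("side"); cv2.imwrite("pics/s5.png",s["img"])
for t in ("platform","steel_thimble"):
    for r in vision.place_of("side",t)[:1]: print(t,np.round(w(s,r["xyz"]),4),r["confidence"])
x=cv2.resize(c["img"][150:340,150:360],None,fx=2,fy=2)
u,v=proj(s,o["ee_pos"]-[0,0,.08]).astype(int); y=cv2.resize(s["img"][v-32:v+63,u-35:u+35],(280,380),interpolation=cv2.INTER_CUBIC)
cv2.imwrite("pics/v5.png",np.hstack([x,y]))
E
```

```text
10.25 [0.53418104 0.23617408 0.22236431] [-0.40662282  0.73975097 -1.07232306] 0.01654964854476886
308.8291084867255
platform [0.5331 0.2331 0.1243] 0.75
0.96 1111 [206 227] [236 282]
steel_thimble [0.5359 0.2352 0.1468] 0.58
0.9 1653 [231 236] [284 273]
platform [0.5336 0.2297 0.1262] 0.5
steel_thimble [0.5338 0.2304 0.1464] 0.56
```

View pics/v5.png

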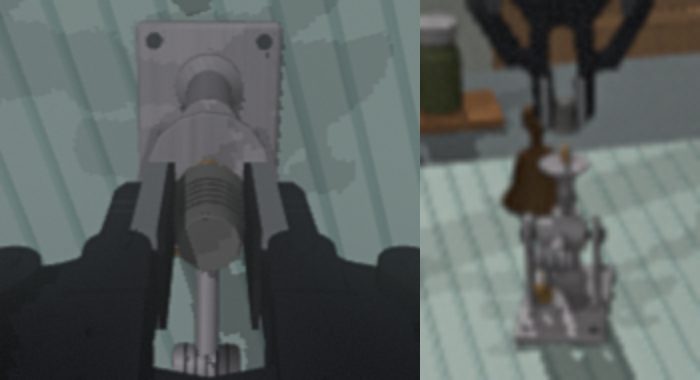

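```bash
python3 - <<'E'
from h import *
a=np.radians(-16); ex=np.array([np.cos(a),np.sin(a),0]); ey=np.array([-np.sin(a),np.cos(a),0])
c=cam("wrist"); g=np.array(get_obs()["ee_pos"])
for z in (.1235,.1255,.1275):
    o,_=ray(c,0,0); p=atz(c,254.5,206,z); L=atz(c,227,231,z); 
    print("z",z,"platform centre rel TCP ex,ey mm",((p-g)@ex*1e3).round(1),((p-g)@ey*1e3-18).round(1), "widthmm@row231",np.linalg.norm(L-atz(c,282,231,z))*1e3)
for d in (.075,.077,.079): # rim far edge row 231
    p=atz(c,254.5,231,g[2]-d); print("d",d,"thimble rel TCP",((p-g)@ex*1e3).round(1),((p-g)@ey*1e3-10).round(1))
p=atz(c,255,230,.1385);print("peg",((p-g)@ex*1e3).round(1),((p-g)@ey*1e3).round(1))
E
```

```text
z 0.1235 platform centre rel TCP ex,ey mm 0.3 -3.3 widthmm@row231 32.404156031732555
z 0.1255 platform centre rel TCP ex,ey mm 0.3 -2.6 widthmm@row231 32.021302019613415
z 0.1275 platform centre rel TCP ex,ey mm 0.3 -2.0 widthmm@row231 31.63844800749426
d 0.075 thimble rel TCP 0.2 -0.7
d 0.077 thimble rel TCP 0.2 -1.5
d 0.079 thimble rel TCP 0.2 -2.4
peg 0.5 6.1
```

```bash
python3 - <<'E'
from h import *
a=np.radians(-16); ey=np.array([-np.sin(a),np.cos(a),0])
c=cam("wrist"); im=c["img"].astype(int)
def orange(im,r0,r1,c0,c1):
    q=im[r0:r1,c0:c1]; m=(q[...,2]-q[...,0]>25); p=np.argwhere(m)+[r0,c0]; return p
p=orange(im,200,245,235,275); print(len(p),p.min(0),p.max(0),p.mean(0))
w4=cv2.imread("pics/w4.png").astype(int); p=orange(w4,115,150,235,265); print("w4",len(p),p.min(0),p.max(0),p.mean(0))
P=np.array([.5335,.2340,.1255])
print("peg far",proj(c,P+ey*.004+[0,0,.013]),"peg ctr",proj(c,P+[0,0,.013]),"plat far",proj(c,P+ey*.018),"near",proj(c,P-ey*.018))
E
```

```text
10 [229 250] [231 257] [230.1 253.9]
w4 103 [127 245] [139 255] [132.97087379 250.2038835 ]
peg far [254.05861876 237.57545088] peg ctr [254.05856902 244.37879008] plat far [254.04909046 205.5020471 ] near [254.04918423 262.6710388 ]
```

```bash
cat >> h.py <<'E'
def F(n=4):
    f=[]
    for _ in range(n): ctrl.hold(.03); f.append(get_obs()["force"])
    return np.mean(f,0)
E
python3 - <<'E'
from h import *
a=np.radians(-16); ex=np.array([np.cos(a),np.sin(a),0]); ey=np.array([-np.sin(a),np.cos(a),0]); Q=down(a)
T=np.array([.5341,.2362,.2075])-ey*.001
ctrl.line_to(T+[0,0,.004],Q,.04); ctrl.hold(.2); f0=F(); print(f0)
for i in range(26):
    z=.2110-.0005*(i+1); ctrl.line_to([T[0],T[1],z],Q,.02); f=F(2)-f0; print(round(z,4),f.round(2))
    if f[2]>1.2 or np.hypot(*f[:2])>2.5: break
print(get_obs()["time"],get_obs()["ee_pos"])
c=cam("wrist"); cv2.imwrite("pics/w6.png",c["img"]); s=cam("side"); cv2.imwrite("pics/s6.png",s["img"]); o=get_obs()
x=cv2.resize(c["img"][150:340,150:360],None,fx=2,fy=2)
u,v=proj(s,o["ee_pos"]-[0,0,.08]).astype(int); y=cv2.resize(s["img"][v-32:v+63,u-35:u+35],(280,380),interpolation=cv2.INTER_CUBIC)
cv2.imwrite("pics/v6.png",np.hstack([x,y]))
E
```

```text
[ 0.10165023 -0.02448932 -0.26495967]
0.2105 [0.08 0.4  0.11]
0.21 [-0.11 -0.26 -0.02]
0.2095 [0.05 0.17 0.02]
0.209 [-0.26 -0.05  0.22]
0.2085 [-0.98  0.35 -0.24]
0.208 [-0.03 -0.13  0.13]
0.2075 [-0.41  0.25  0.38]
0.207 [-0.5   0.21  0.55]
0.2065 [-0.26  0.18  0.02]
0.206 [-0.24  0.54 -0.15]
0.2055 [-0.5  -0.07 -0.32]
0.205 [-0.05  0.24 -0.12]
0.2045 [-0.06  0.4   0.2 ]
0.204 [-0.15  0.27  0.19]
0.2035 [0.08 0.25 0.05]
0.203 [-0.06  0.13  0.07]
0.2025 [-0.04 -0.43 -0.3 ]
0.202 [0.33 0.34 0.28]
0.2015 [ 0.31 -0.44 -0.05]
0.201 [-0.56  0.2   0.47]
0.2005 [0.39 0.04 0.07]
0.2 [-0.23  0.43  0.41]
0.1995 [-0.22 -0.32  1.19]
0.199 [-1.2  -0.46  5.4 ]
19.1083 [0.53390018 0.23525783 0.19945146]
```

View pics/v6.png

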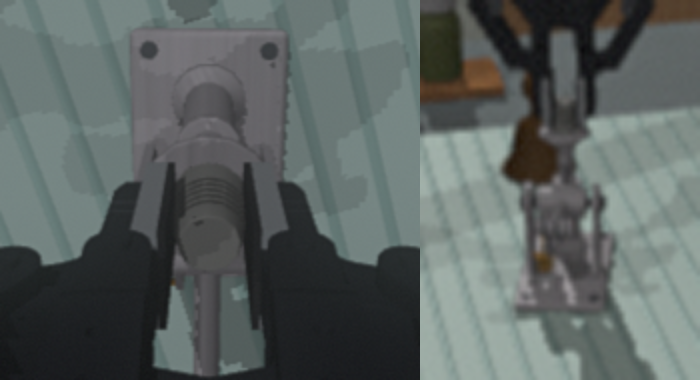

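```bash
python3 - <<'E'
from h import *
a=np.radians(-16); ex=np.array([np.cos(a),np.sin(a),0]); ey=np.array([-np.sin(a),np.cos(a),0]); Q=down(a)
p=np.array([.53382,.23524,.1997]); ctrl.line_to(p,Q,.02); print(F())
gripper_to(.045); print(F())
ctrl.line_to(p+[0,0,.05],Q,.1); 
ctrl.line_to(p+[0,0,.06]-ey*.06,Q,.15); print(get_obs()["time"])
c=cam("wrist"); cv2.imwrite("pics/w7.png",c["img"])
for t in ("platform","steel_thimble","axle","riser"):
    for r in vision.place_of("wrist",t)[:1]: print(t,np.round(w(c,r["xyz"]),4),r["confidence"])
s=cam("side"); cv2.imwrite("pics/s7.png",s["img"])
for t in ("platform","steel_thimble","axle","riser"):
    for r in vision.place_of("side",t)[:1]: print(t,np.round(w(s,r["xyz"]),4),r["confidence"])
x=cv2.resize(c["img"][40:325,130:380],None,fx=1.6,fy=1.6)
u,v=proj(s,p-[0,0,.08]).astype(int); y=cv2.resize(s["img"][v-38:v+76,u-40:u+40],(320,456),interpolation=cv2.INTER_CUBIC)
cv2.imwrite("pics/v7.png",np.hstack([x,y]))
E
```

```text
[-0.17176192 -0.07410123  2.45022704]
[-0.1516572   0.15832845 -0.67245394]
21.3167
platform [0.5315 0.2364 0.1249] 0.61
steel_thimble [0.5348 0.2334 0.1262] 0.86
axle [0.5249 0.1993 0.0837] 0.56
riser [0.5313 0.235  0.1248] 0.69
platform [0.5338 0.2286 0.1234] 0.57
steel_thimble [0.5327 0.2326 0.1194] 0.48
axle [0.5243 0.2009 0.0816] 0.57
riser [0.5267 0.2024 0.0232] 0.86
```

View pics/v7.png

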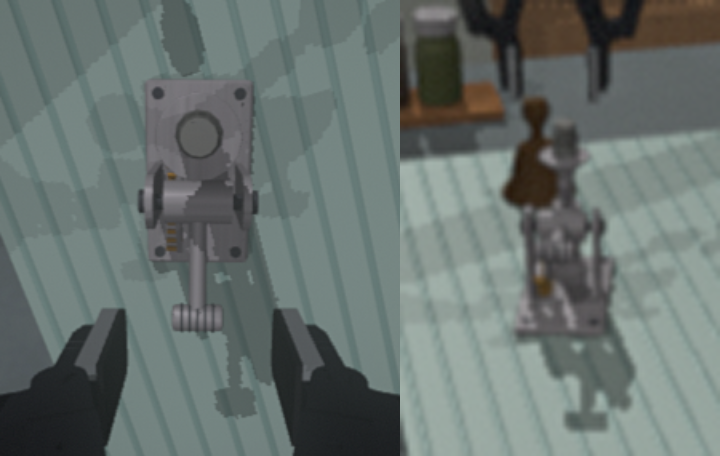

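```bash
python3 - <<'E'
from h import *
a=np.radians(-16); ex=np.array([np.cos(a),np.sin(a),0]); ey=np.array([-np.sin(a),np.cos(a),0])
c=cam("wrist"); g=np.array(get_obs()["ee_pos"]); A=atz(c,253.75,166.3,.082); print("axle",A, "cam",c["xyz"])
for Ax in (A,np.array([.5246,.199,.082]),np.array([.5338,.2345,.082])-ey*.034):
  for n in range(1,6):
    t=np.radians(26-8*(n-1)); B=Ax-ey*.06*np.cos(t)+[0,0,.06*np.sin(t)]; print(n,B.round(4),proj(c,B).round(1),proj(c,Ax).round(1))
E
```

```text
axle [0.52343436 0.20016504 0.082     ] cam [0.5364175  0.24465653 0.32964583]
1 [0.5086 0.1483 0.1083] [253.7 241. ] [253.8 166.3]
2 [0.5077 0.1453 0.1005] [253.7 240.5] [253.8 166.3]
3 [0.5071 0.1434 0.0924] [253.7 238.7] [253.8 166.3]
4 [0.5069 0.1425 0.0841] [253.7 235.7] [253.8 166.3]
5 [0.507  0.1428 0.0757] [253.8 231.6] [253.8 166.3]
1 [0.5097 0.1472 0.1083] [255.6 241.9] [255.5 167.3]
2 [0.5089 0.1441 0.1005] [255.5 241.4] [255.5 167.3]
3 [0.5083 0.1422 0.0924] [255.5 239.6] [255.5 167.3]
4 [0.5081 0.1414 0.0841] [255.4 236.5] [255.5 167.3]
5 [0.5082 0.1416 0.0757] [255.4 232.4] [255.5 167.3]
1 [0.5096 0.15   0.1083] [254.4 238.8] [254.4 164. ]
2 [0.5087 0.147  0.1005] [254.3 238.4] [254.4 164. ]
3 [0.5081 0.145  0.0924] [254.3 236.6] [254.4 164. ]
4 [0.5079 0.1442 0.0841] [254.3 233.7] [254.4 164. ]
5 [0.508  0.1445 0.0757] [254.3 229.6] [254.4 164. ]
```

```bash
cat > press.py <<'E'
from h import *
import sys
Q=down(np.radians(-16)); B=np.array([.5080,.1448])
def click(z,f0,pre,zlo):
    """search down from TCP z for contact, then push 5.4 mm beyond it"""
    contact=None; log=[]; hi=0
    while z>zlo:
        z-=.001 if contact is None else .0006
        ctrl.line_to([*B,z],Q,.03); f=F(2)[2]-f0; za=get_obs()["ee_pos"][2]; log.append((round(za*1e3,2),round(f,1))); hi=max(hi,f)
        if f>11: print("too hard"); break
        if contact is None and f>1.3: contact=za+.0003
        if contact and contact-za>pre: break
        if contact and hi>3 and contact-za>.0035 and f<-.3+0 and contact-za>.0048: break
    ctrl.hold(.15); print(log,"contact",contact,"F",round(F(2)[2]-f0,2),"t",round(get_obs()["time"],2)); return z,contact
E
python3 - <<'E'
from press import *
gripper_to(0); ctrl.line_to([*B,.215],Q,.15); ctrl.line_to([*B,.198],Q,.06); ctrl.hold(.1); f0=F(4)[2]; print(f0,get_obs()["time"])
z,c=click(.198,f0,.0054,.150)
open("st","w").write(f"{z} {f0}")
s=cam("side"); cv2.imwrite("pics/s8.png",s["img"])
old=cv2.imread("pics/s7.png"); P=np.array([.5338,.2345,.1225]); u,v=proj(s,P).astype(int)
def crop(i): return i[v-18:v+14,u-14:u+14]
A=[cv2.cvtColor(crop(i),cv2.COLOR_BGR2GRAY).astype(np.float32) for i in (old,s["img"])]
print("shift px",cv2.phaseCorrelate(A[0],A[1],cv2.createHanningWindow(A[0].shape[::-1],cv2.CV_32F)), "expected/click",proj(s,P+[0,0,.0035])-proj(s,P))
E
```

```text
0.4711544040468799 23.5583
[(np.float64(197.04), np.float64(-1.1)), (np.float64(195.96), np.float64(-0.2)), (np.float64(194.98), np.float64(-1.5)), (np.float64(193.97), np.float64(-0.6)), (np.float64(192.98), np.float64(-0.4)), (np.float64(191.97), np.float64(-0.5)), (np.float64(190.99), np.float64(-0.7)), (np.float64(189.99), np.float64(-0.5)), (np.float64(188.99), np.float64(-0.5)), (np.float64(187.96), np.float64(-0.6)), (np.float64(186.99), np.float64(-0.4)), (np.float64(185.96), np.float64(-0.3)), (np.float64(184.98), np.float64(-0.4)), (np.float64(183.98), np.float64(-0.5)), (np.float64(182.97), np.float64(-0.3)), (np.float64(181.99), np.float64(-1.0)), (np.float64(180.98), np.float64(-0.2)), (np.float64(179.98), np.float64(-0.8)), (np.float64(178.95), np.float64(-0.9)), (np.float64(177.97), np.float64(-0.6)), (np.float64(176.99), np.float64(-0.5)), (np.float64(175.97), np.float64(-0.0)), (np.float64(174.97), np.float64(-0.1)), (np.float64(173.98), np.float64(-0.3)), (np.float64(172.97), np.float64(-0.4)), (np.float64(171.98), np.float64(-0.4)), (np.float64(171.2), np.float64(2.5)), (np.float64(170.67), np.float64(5.1)), (np.float64(170.19), np.float64(5.8)), (np.float64(169.79), np.float64(7.4)), (np.float64(168.69), np.float64(2.7)), (np.float64(167.69), np.float64(0.8)), (np.float64(167.16), np.float64(-1.0)), (np.float64(166.7), np.float64(-0.1)), (np.float64(166.19), np.float64(-1.3))] contact 0.17150335251665713 F -0.4 t 34.86
shift px ((0.6661326140728825, -0.22206523316224036), 0.778850331902504) expected/click [-0.03652236 -1.12169188]
```

```bash
python3 - <<'E'
import cv2,numpy as np
from h import *
ctrl.hold(.4); s=cam("side"); cv2.imwrite("pics/s9.png",s["img"]); u,v=proj(s,[.5338,.2345,.1225]).astype(int)
f=lambda i:cv2.resize(i[v-30:v+40,u-25:u+25],(400,560),interpolation=cv2.INTER_NEAREST)
cv2.imwrite("pics/v8.png",np.hstack([f(cv2.imread("pics/s7.png")),f(s["img"])]))
E
```

```text
(no output)
```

View pics/v8.png

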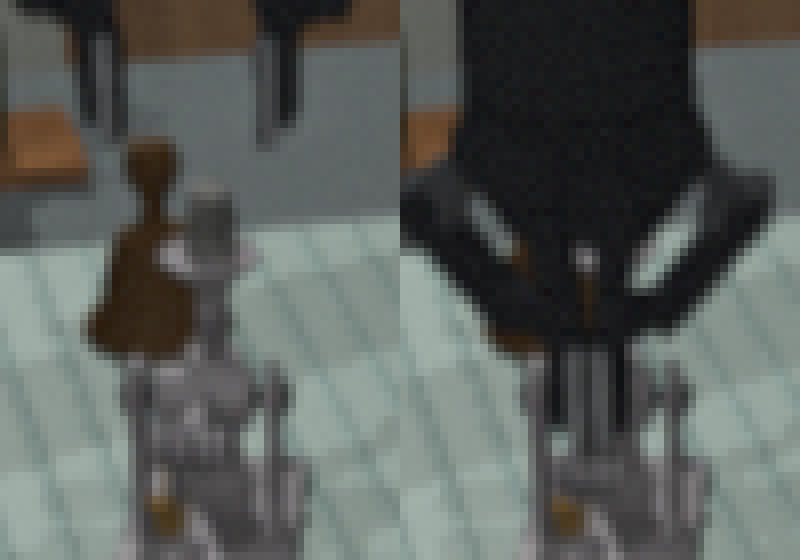

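```bash
python3 - <<'E'
from press import *
z,f0=map(float,open("st").read().split()); f0-=.5
print(F(3)[2]-f0)
z,c=click(z,f0,.0054,.155); ctrl.hold(.5)
open("st","w").write(f"{z} {f0}")
c=cam("wrist"); cv2.imwrite("pics/w9.png",c["img"])
for t in ("platform","steel_thimble"):
    for r in vision.place_of("wrist",t)[:1]: print(t,np.round(w(c,r["xyz"]),4),r["confidence"])
E
```

```text
0.1620822433545616
[(np.float64(165.17), np.float64(0.2)), (np.float64(164.14), np.float64(-0.5)), (np.float64(163.28), np.float64(0.5)), (np.float64(162.49), np.float64(3.5)), (np.float64(161.97), np.float64(5.3)), (np.float64(161.59), np.float64(6.2)), (np.float64(161.16), np.float64(8.3)), (np.float64(159.66), np.float64(2.2)), (np.float64(158.88), np.float64(0.1)), (np.float64(158.43), np.float64(0.1)), (np.float64(157.99), np.float64(-0.0)), (np.float64(157.39), np.float64(0.4))] contact 0.1627945095359948 F 0.06 t 39.48
steel_thimble [0.5345 0.2337 0.1314] 0.86
```

```bash
python3 - <<'E'
from press import *
z,f0=map(float,open("st").read().split())
for exp in (.1547,.1465):
    z,c=click(z,f0,.0053,exp-.0075); 
    if c is None or abs(c-exp)>.0015: print("unexpected"); break
    ctrl.hold(.5)
else:
    ctrl.line_to([*B,.20],Q,.1); ctrl.line_to([B[0]-.04,B[1]-.10,.26],Q,.15)
    s=cam("side"); cv2.imwrite("pics/s10.png",s["img"]); u,v=proj(s,[.5338,.2345,.1225]).astype(int)
    f=lambda i:cv2.resize(i[v-30:v+40,u-25:u+25],(400,560),interpolation=cv2.INTER_NEAREST)
    cv2.imwrite("pics/v10.png",np.hstack([f(cv2.imread("pics/s7.png")),f(s["img"])]))
    for t in ("platform","steel_thimble"):
        for r in vision.place_of("side",t)[:1]: print(t,np.round(w(s,r["xyz"]),4),r["confidence"])
    print(proj(s,[.5338,.2345,.1365])-proj(s,[.5338,.2345,.1225]))
print(get_obs()["time"])
E
```

```text
[(np.float64(156.36), np.float64(0.4)), (np.float64(155.38), np.float64(0.2)), (np.float64(154.59), np.float64(1.3)), (np.float64(154.05), np.float64(3.7)), (np.float64(153.53), np.float64(4.9)), (np.float64(153.13), np.float64(6.5)), (np.float64(152.73), np.float64(8.2)), (np.float64(151.28), np.float64(2.5)), (np.float64(150.46), np.float64(0.5)), (np.float64(150.04), np.float64(-0.2)), (np.float64(149.56), np.float64(-0.1))] contact 0.1548889189751807 F -0.58 t 43.83
[(np.float64(148.55), np.float64(0.1)), (np.float64(147.56), np.float64(0.2)), (np.float64(146.67), np.float64(0.3)), (np.float64(145.92), np.float64(3.7)), (np.float64(145.43), np.float64(6.0)), (np.float64(145.04), np.float64(6.7)), (np.float64(144.68), np.float64(8.2)), (np.float64(143.26), np.float64(2.8)), (np.float64(142.07), np.float64(0.1)), (np.float64(141.81), np.float64(0.5)), (np.float64(141.39), np.float64(0.1)), (np.float64(140.78), np.float64(-0.2))] contact 0.146223144080136 F -0.01 t 48.34
platform [0.5325 0.2272 0.1391] 0.63
[-0.14675583 -4.50723423]
50.7083
```

View pics/v10.png

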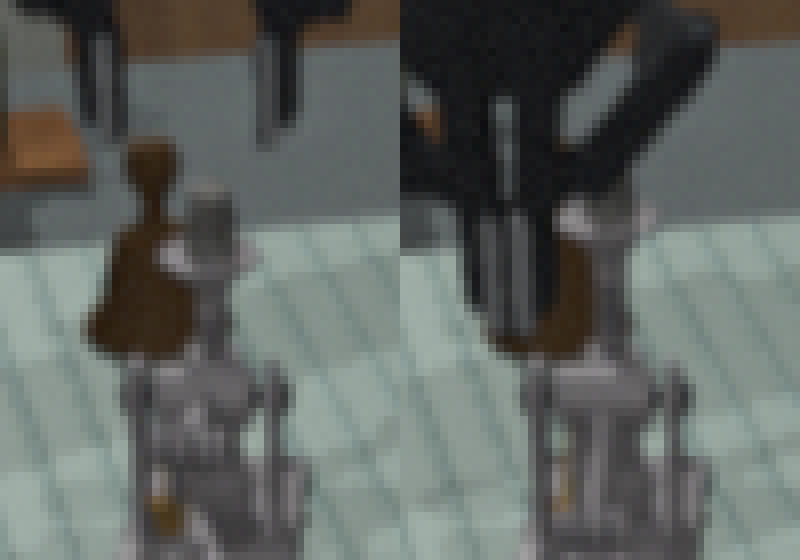

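```bash
python3 -c "
from h import *
ctrl.hold(.3); sign_off(); print(get_obs()['time'])"
```

```text
the job is handed in; nothing more can be done
the job is handed in; nothing more can be done
```

The steel thimble is standing upright over the peg, released, and the platform is four clicks up. I handed the job in at about 51 s; no verdict is reported.

**Placing:** I lowered the thimble in 0.5 mm steps until it touched, then backed off before letting go. The peak force was about 5.4 N, under the 10 N limit.

**Clicks:** I pressed the lever with closed fingers, pausing at least 0.5 s in each notch. The fingers met the barrel at TCP heights of about 171.5, 163, 155 and 146 mm, which matches one notch per press starting from notch 3. The peak was about 8 N per click, easing to zero after each snap.

**Final check:** In the side picture the platform had risen about 4.4 pixels, against 4.5 expected for 14 mm. The thimble was upright on it and the hand clear of everything.

**Checks that failed or were partial:**
- **After click 1:** an image-shift check gave no usable result because the gripper hid the platform. I relied on feel there, and the contact heights of the later clicks confirmed it.
- **Last side view:** the gripper covered the top of the thimble and the network reported only the platform (z 0.139). I judged the thimble from the picture alone.
- **Bystanders:** I did not measure them again at the end. The arm stayed away from them, and no contact showed in the force readings I took.

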